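Seat a spring channel nut in the strut channel

TASK

Take the spring nut with the orange grip out of the green holder, lower it into the slot of the strut channel at the yellow mark, press it down against its spring (with under 35 newtons) until it is clear below the lips, and twist it a quarter turn so that it lies square across the channel and its spring lifts its grooves onto both lips. Let go and leave it standing upright there, caught under the lips, with everything else on the bench left where it is.

Things in the scene. Friction and masses are not known exactly. Their poses are not given: they have to be found in the camera images.
- nut_grip (a point): Centre of the orange plastic grip of the spring channel nut to be fitted: 36 mm (x) by 16 mm (y) by 34 mm high; pinch it across its 16 mm. Below it a 10 mm round stem, 25 mm long, leads to the nut plate. z points up, x along the plate's length. Whole nut 0.12 kg. It starts upright in one of the two pockets of the green holder, whose top is 41 mm below this point.
- nut_plate (a point): Centre of the same nut's steel plate, 45.5 mm below the grip's centre: 38 mm long (x), 20 mm wide (y), ends narrowed to 10 mm, 9 mm thick, its long lower edges relieved to 17 mm width for the lowest 2 mm. Two grooves across its top, 7 mm wide and 3 mm deep, run 9.5 to 16.5 mm either side of the middle. x and z as for the grip.
- nut_stop (a point): Lower end of the solid stop under the same nut's plate, 54.5 mm below the grip's centre. Round it is a coil spring with a 16 mm round foot that stands 7.5 mm below this point when free. The spring pushes about 2.4 N at first touch and 1.2 N more per mm; after 7.5 mm (about 11.4 N) the stop meets the channel floor and the push is solid.
- stand: The channel's fixed stand: blue base plate 90 by 310 mm; origin on the bench top exactly below the yellow mark, at the middle of the channel and of its slot; y along the channel, x across, z up. It holds an aluminium strut channel 280 mm long, 50 wide, 28 high, slot up. Its height was not measured: the channel's top is anywhere from 49 to 61 mm above the bench. It does not yield to pushing.
- stand_mark (a point): Same point as the stand's origin, on the bench below the yellow mark: a 7 mm wide stripe across the channel's top; the nut must sit within about 20 mm of it along the channel. Slot 23 mm wide; lips turned down, 3 mm thick, lower edges 10 mm below the channel's top; inside 44 mm wide, floor 25 mm below its top.
- stand_clamp (a point): Top of the dark end clamp at the channel's +y end, 48 mm above the bench. Nut in the channel: the foot touches the floor with the grip's centre 37 mm above the channel's top; at 31 mm or less (spring about 9.6 N) the plate is below the lips and free to turn, either way; at 29.5 mm it is solid; with the grooves on the lips it is at 34 mm.
- holder: Green plastic holder, fixed to the bench, 170 mm (x) by 60 mm (y) by 26 mm high, origin at the centre of its underside; two pockets 40 mm either side of the middle along x hold a channel nut each, and three dark hex keys up to 52 mm high stand at its +x end.
- nut_black_grip (a point): Centre of the grip of another channel nut, of the same size but with a black grip, standing in the other pocket: leave it alone.
- ratchet: Chrome ratchet handle, 210 mm long (x) and 30 mm high, lying on the bench; origin on its underside. Bystander.
- pump: Small aluminium hand pump, 225 mm long (y) and 30 mm high, lying on the bench; origin under its barrel. Bystander.
- reflector: White plastic round reflector, 72 mm across, 15 mm high; origin at the centre of its underside. Bystander.
- wrench: Steel wrench, 160 mm long (x), lying on the bench; bystander.
- jar: Closed jar, 60 mm across, 70 mm high; origin at the centre of its underside. Bystander.
There are look-alikes about, which are no part of the job. Leave any blue look-alike of the part that bears nut_grip alone.

How it is judged:
On the way, in this order (a step that is already met when the one before it is completed fails the run):
1. the nut has been lowered lengthwise into the slot at the mark (y of nut_grip in the frame of stand between -0.02 and 0.02 m and x of nut_grip in the frame of stand between -0.006 and 0.006 m and height (world z) of nut_grip below 0.097 m and angle between nut_grip's own z axis and vertical below 0.12 rad and angle between the x axis of nut_grip and the y axis of stand, either way round below 0.2 rad), for 0.1 s.
2. the nut has been turned to lie across the channel, inside it (y of nut_grip in the frame of stand between -0.02 and 0.02 m and x of nut_grip in the frame of stand between -0.006 and 0.006 m and height (world z) of nut_grip below 0.097 m and angle between nut_grip's own z axis and vertical below 0.12 rad and angle between the x axis of nut_grip and the x axis of stand, either way round below 0.17 rad), for 0.2 s.
At the end, for the whole second after the job is handed in: The nut is inside the channel under the lips (grip centre 80 to 97 mm above the bench), square across the channel within 0.17 rad, within 20 mm of the mark along the channel and 6 mm of the slot's centre line, upright within 0.12 rad, at rest and released (all of step 2 and height (world z) of nut_grip above 0.08 m and linear speed of nut below 0.02 m/s and angular speed of nut below 0.2 rad/s); the robot touches nothing.
It fails at once if the nut pushed or pulled on the channel with more than 35 N (contact force between nut and stand above 35 N).
It fails at once if the gripper or arm pushed on the channel or its stand with more than 15 N (contact force between the arm and stand above 15 N).
It fails at once if a bystander was moved by more than 30 mm (distance of any of nut_black_grip, ratchet, pump, reflector, wrench, jar from where it was at the start of the episode above 0.03 m).
It also fails if it takes over 51 s, if anything falls off the work surface, if the arm or the gripper's body presses on something with over 40 N, if the wrist force passes 120 N, or if a joint passes its speed limit or range.

ROBOT

A 6-joint arm with a two-finger parallel gripper is mounted at the origin on the work surface. World frame = base frame: x ahead of the robot, y to its left, z up, the work surface at z = 0. Lengths are in m, angles in rad, forces in N, time in s.
With the tool pointing down it reaches from about 0.35 to 0.8 m from the base axis. Payload 7.3 kg.
Tool frame: the origin (TCP) lies between the finger pads; the fingertips stand 25 mm ahead of it and the grasp point (between the pads) lies 6 mm ahead of it (r.tip_extent is the distance from the TCP to the fingertips, in m); z points along the fingers, y is the line along which they close (so a half turn about z gives the same grasp; the last joint's range is limited). The gripper opens to 85 mm and grips with 20 to 120 N. Pads are 22 mm wide; open, the fingers measure 114 mm over their backs; the gripper's body (76 mm by 85 mm) begins 54 mm behind the grasp point. The pads swing forward as they close: fully open they stand 13 mm farther back than shut.
Start: joints at [1.098, 0.342, 1.524, -0, 1.275, -0.146], TCP at [0.169, 0.497, 0.256] pointing down, gripper open.
Joint ranges: [-2.53, 2.53], [-0.77, 2.02], [0.04, 2.7], [-1, 4.14], [0.28, 2.66], [-3.11, 3.11]. Speed limits (rad/s): [2.57, 2.57, 3.14, 3.14, 3.14, 3.14].

INTERFACE

Orientations are given as a unit quaternion [x, y, z, w].
In Python, from workcell import r, command_gripper, optics gives the robot as it stands. The module is installed in compiled form; this text tells all that it offers. Calls block until the motion is done:
- r.reach(position, orientation): joint-space move of the TCP to a pose.
- r.move_straight(position, orientation=None, speed=0.15, max_force=None): straight line of the TCP; orientation=None keeps the orientation; speed is the mean speed in m/s. With max_force (N) it stops when the force on the tool has changed by that much, and returns True; else False.
- r.movej(angles): joint-space move.
- command_gripper(opening, force=None): finger opening in m; force is the grip in N (None keeps the last); returns when the fingers have stopped.
- r.hold(seconds).
- r.solve_ik(position, orientation): joint angles nearest the present ones, or None.
- r.read_state(): the state.
- optics.get_image(name): name is "scene" or "top"; returns (picture, depth): 400x640x3 uint8, red, green, blue; 400x640 float32, m along the optical axis (not along the pixel's ray), 0 where there is no reading.
- optics.camera_model(name): a dict with "K" (3x3 intrinsics, pixels), "R" (3x3) and "t" (3): a world point X has camera coordinates R X + t. Camera axes: x right, y down, z forward; pixel columns grow to the right and rows downward; lengths in m; the calibration is good to about 2 mm. A picture is of the moment at which its call begins. camera_model takes no time and is no camera call.
A pose or a line that the arm cannot do raises r.PlanningError and nothing moves.
- r.finish_job(): hands the job in; it is judged then, once.
The state is a dict: "time_s": time; "joint_positions": joint angles; "dq": joint speeds; "tau": joint torques, N m; "eef_pos": TCP position; "eef_rot": TCP orientation; "contact_force": force on the tool from outside, world axes, zero at the start; "torque": the same for the moment, N m; "grip_width": finger opening in m; "grip_force": force on a finger pad.
Only numpy, scipy, OpenCV 4.12 (cv2) and the standard library are available. Lean on these libraries where they do the work, as an engineer would, in place of code of your own. Each camera call takes 0.05 s, during which the arm holds its last target. There are 200 camera calls.

## Working session

There is one attempt and no reset: what is moved stays moved. The work goes in short steps, each a Python script; the robot and the scene stay as the last script left them, time stands still between calls to the robot, and variables do not carry over. Pictures are saved under pics/ and viewed, at most 10 in all, crops included, and the job is handed in when it is done.

```bash
mkdir -p pics
cat > h.py <<'E'
import numpy as np, cv2
from workcell import r, command_gripper, optics
def grab(n):
    p,d=optics.get_image(n); return p,d,optics.camera_model(n)
def cloud(d,c):
    v,u=np.mgrid[:d.shape[0],:d.shape[1]]
    K=c["K"]; P=np.stack([(u-K[0,2])/K[0,0]*d,(v-K[1,2])/K[1,1]*d,d],-1)
    return (P-np.array(c["t"]))@np.array(c["R"])
E
python3 - <<'E'
from h import *
for n in("scene","top"):
    p,d,c=grab(n); cv2.imwrite(f"pics/{n}0.png",p[:,:,::-1]); np.savez(f"{n}0.npz",p=p,d=d,W=cloud(d,c))
    print(n,c)
s=r.read_state(); print(s["time_s"],s["eef_pos"],s["eef_rot"],s["contact_force"],s["grip_width"],r.tip_extent)
E
```

```text
scene {'K': array([[418.56709794,   0.        , 318.06193365],
       [  0.        , 418.56709794, 198.96160352],
       [  0.        ,   0.        ,   1.        ]]), 'R': array([[-0.21445045,  0.97672584,  0.00420002],
       [ 0.61428148,  0.13821267, -0.77688836],
       [-0.75938743, -0.16402406, -0.62962437]]), 't': array([ 0.16732671, -0.2809304 ,  1.62729026])}
top {'K': array([[462.21913947,   0.        , 320.23203579],
       [  0.        , 462.21913947, 208.73309258],
       [  0.        ,   0.        ,   1.        ]]), 'R': array([[ 0.03593681, -0.99934737,  0.00365809],
       [-0.97781873, -0.03591797, -0.20635027],
       [ 0.20634699,  0.00383862, -0.97847135]]), 't': array([-0.04254848,  0.58508769,  1.3334334 ])}
0.1 [0.168352   0.49693665 0.25572057] [ 1.62661682e-01  9.86681674e-01 -6.41987757e-04 -1.96730200e-04] [ 0.37439819 -1.25340574 -0.39189039] 0.085112868675103 0.025
```

View pics/scene0.png

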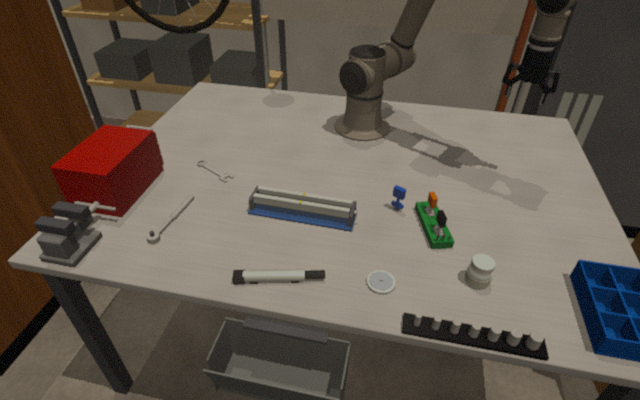

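View pics/top0.png

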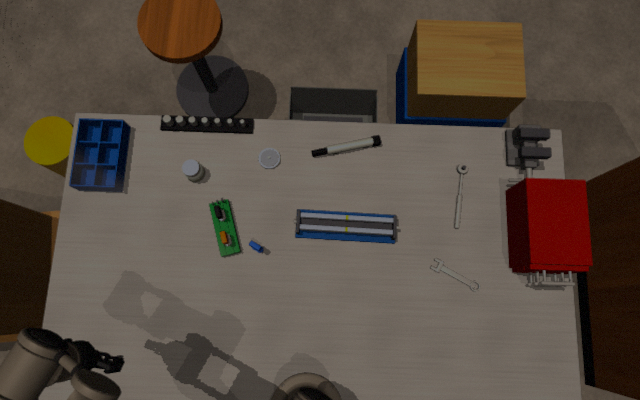

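The candidates are the orange grip at scene (433,199) / top (225,238), the black grip at scene (441,215) / top (220,213), and the blue look-alike at scene (399,192) / top (258,246). I choose the orange one in the green holder. The channel is at scene (303,205) / top (347,226). Next I take a close crop and measurements.

Run:
```python
from h import *
S=np.load("scene0.npz");T=np.load("top0.npz")
a=cv2.resize(T["p"][190:270,200:410],None,fx=3.8,fy=3.8,interpolation=cv2.INTER_CUBIC)[:,:,::-1]
b=cv2.resize(S["p"][170:250,240:460],None,fx=3.6,fy=3.6,interpolation=cv2.INTER_CUBIC)[:,:,::-1]
w=800; o=np.zeros((a.shape[0]+b.shape[0],w,3),np.uint8); o[:a.shape[0],:a.shape[1]]=a[:,:w];o[a.shape[0]:,:b.shape[1]]=b[:,:w]
cv2.imwrite("pics/crop.png",o[:600])
for nm,D in(("scene",S),("top",T)):
    hsv=cv2.cvtColor(D["p"],cv2.COLOR_RGB2HSV); W=D["W"]; ok=D["d"]>0
    reg=np.zeros(ok.shape,bool)
    if nm=="scene": reg[170:255,230:460]=1
    else: reg[190:270,200:410]=1
    for cn,lo,hi in(("orange",(5,130,80),(20,255,255)),("yellow",(21,90,80),(35,255,255)),("green",(45,120,40),(85,255,255)),("blue",(100,130,30),(130,255,255))):
        m=(cv2.inRange(hsv,lo,hi)>0)&reg&ok
        if not m.any(): print(nm,cn,0);continue
        n,l,st,ce=cv2.connectedComponentsWithStats(m.astype(np.uint8))
        for i in range(1,n):
            if st[i,4]<6: continue
            q=W[l==i]; rect=cv2.minAreaRect((q[:,:2]*1000).astype(np.float32))
            print(nm,cn,st[i,4],ce[i].round(1),"med",np.median(q,0).round(4),"lo",np.percentile(q,3,0).round(4),"hi",np.percentile(q,97,0).round(4),"rect",np.round(rect[0],1),np.round(rect[1],1),round(rect[2],1))
```

```text
scene orange 84 [432.9 199.2] med [0.4996 0.2628 0.0801] lo [0.4758 0.2528 0.0555] hi [0.5055 0.2715 0.0872] rect [489.6 262.4] [34.8 13. ] 17.6
scene yellow 7 [303.3 194.1] med [ 0.5303 -0.0996  0.056 ] lo [ 0.5225 -0.102   0.0548] hi [ 0.5322 -0.0962  0.0598] rect [527.2 -98.9] [ 5.9 10.4] 88.0
scene yellow 10 [300.  201.5] med [ 0.5655 -0.0994  0.0583] lo [ 0.559  -0.103   0.0549] hi [ 0.5692 -0.0965  0.0602] rect [563.9 -99.9] [10.1  5.7] 14.0
scene green 618 [433.5 227. ] med [0.5566 0.2721 0.026 ] lo [0.4589 0.2318 0.0078] hi [0.611  0.3171 0.0297] rect [528.1 272.5] [169.9  55.6] 17.7
scene blue 46 [400.  189.6] med [0.4717 0.1709 0.0776] lo [0.4622 0.1573 0.0621] hi [0.4798 0.1825 0.0824] rect [469.9 171.2] [29.4 12. ] 55.6
scene blue 29 [398.  204.3] med [0.4712 0.1746 0.02  ] lo [0.4624 0.1566 0.0166] hi [0.4795 0.1839 0.03  ] rect [469.8 169.6] [32.6 14.9] 75.5
scene blue 23 [255.6 212. ] med [ 0.5823 -0.2295  0.0086] lo [ 0.5747 -0.2496  0.0058] hi [ 0.5865 -0.215   0.0109] rect [ 580.9 -232.6] [14.3 34.3] 5.8
scene blue 241 [306.7 220.1] med [ 0.5841 -0.0759  0.0084] lo 
[... 427 characters left out ...]
0.1008  0.0569] lo [ 0.5225 -0.1038  0.0521] hi [ 0.5336 -0.0975  0.064 ] rect [ 527.6 -100.9] [12.   6.3] 4.5
top green 739 [225.  227.8] med [0.5251 0.2678 0.0261] lo [0.4495 0.2285 0.0201] hi [0.601  0.3121 0.0325] rect [525.3 271.2] [168.9  59.2] 17.9
top blue 203 [346.  213.3] med [ 0.5858 -0.0992  0.0084] lo [ 0.5803 -0.2368  0.0035] hi [0.591  0.0322 0.0144] rect [ 585.8 -102.2] [285.    9.5] 89.1
top blue 699 [344.7 236.3] med [ 0.5128 -0.1008  0.0085] lo [ 0.5012 -0.2375  0.0033] hi [0.5253 0.0389 0.0143] rect [ 513.6 -101.1] [305.4  24. ] 88.6
top blue 84 [255.8 246.5] med [0.4645 0.1644 0.0774] lo [0.4544 0.1501 0.0166] hi [0.4755 0.1821 0.0845] rect [465.6 166.8] [36.2 15.5] 61.7
```

View pics/crop.png

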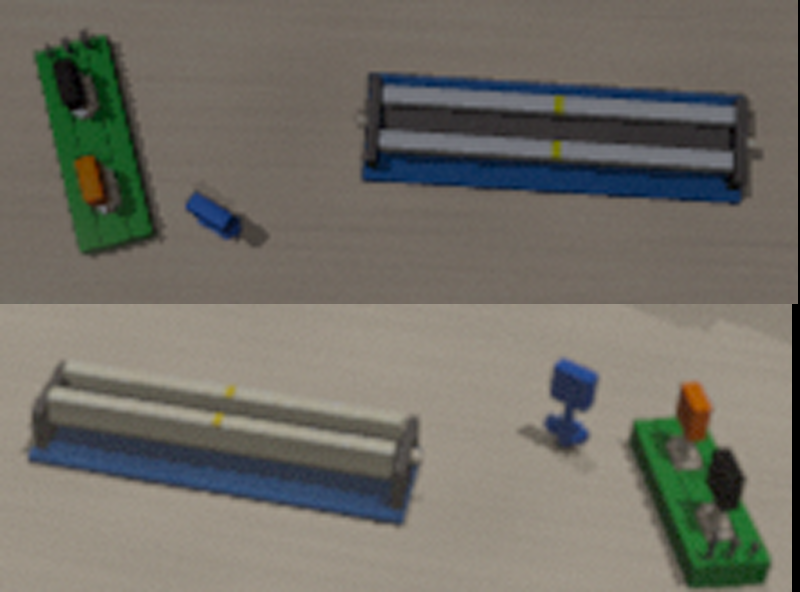

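The crop confirms it: the orange grip is in the green holder's −x pocket, black is beside the hex keys, and blue stands alone on the bench. The pocket from the holder fit (0.488, 0.259) agrees with the orange blob (0.4876, 0.260), and its top at 0.084 is as expected. Next I refine the channel and check the IK.

```bash
cat >> h.py <<'E'
def quat(a):  # tool down, tool x at world yaw a
    from scipy.spatial.transform import Rotation as Ro
    c,s=np.cos(a),np.sin(a)
    return Ro.from_matrix(np.array([[c,s,0],[s,-c,0],[0,0,-1]])).as_quat()
def tcp(x,y,zgrasp): return [x,y,zgrasp+0.006]
E
python3 - <<'E'
from h import *
for nm in("scene","top"):
    D=np.load(nm+"0.npz");W=D["W"]; hsv=cv2.cvtColor(D["p"],cv2.COLOR_RGB2HSV)
    m=(abs(W[...,0]-.5465)<.035)&(abs(W[...,1]+.1)<.128)&(W[...,2]>.045)&(W[...,2]<.075)&(hsv[...,2]>90)
    q=W[m]
    for k in range(2):
        lip=[q[(s*(q[:,0]-.5465-.022*(q[:,1]+.1))>.009)&(s*(q[:,0]-.5465-.022*(q[:,1]+.1))<.026)] for s in(-1,1)]
    for L in lip:
        f=np.polyfit(L[:,1]+.1,L[:,0],1); print(nm,len(L),"slope",f[0].round(4),"x@-.1",f[1].round(4),"z",np.median(L[:,2]).round(4),"w",np.percentile(L[:,0]-np.polyval(f,L[:,1]+.1),[2,98]).round(4),"y",L[:,1].min().round(3),L[:,1].max().round(3))
a=np.radians(18)
for yaw in(a,a+np.pi,a-np.pi):
    q=r.solve_ik(tcp(.488,.26,.067),quat(yaw)); print("pick",np.degrees(yaw).round(),None if q is None else np.round(q,2))
for d in(-181.3,-91.3,-1.3,88.7,178.7):
    q=r.solve_ik(tcp(.5465,-.1,.09),quat(np.radians(d))); print("place",d,None if q is None else np.round(q,2))
E
```

```text
scene 448 slope 0.0241 x@-.1 0.5293 z 0.0559 w [-0.0081  0.0062] y -0.226 0.028
scene 527 slope 0.0272 x@-.1 0.5656 z 0.0555 w [-0.0093  0.0059] y -0.228 0.028
top 368 slope 0.0266 x@-.1 0.5287 z 0.0569 w [-0.0063  0.0066] y -0.227 0.026
top 370 slope 0.0253 x@-.1 0.5653 z 0.0569 w [-0.0067  0.0066] y -0.227 0.027
pick 18.0 [ 0.35  0.6   1.67 -0.    0.88  1.61]
pick 198.0 [ 0.35  0.6   1.67 -0.    0.88 -1.53]
pick -162.0 [ 0.35  0.6   1.67 -0.    0.88 -1.53]
place -181.3 [-0.32  0.57  1.64 -0.    0.93 -1.87]
place -91.3 [-0.32  0.57  1.64 -0.    0.93  2.85]
place -1.3 [-0.32  0.57  1.64 -0.    0.93  1.27]
place 88.7 [-0.32  0.57  1.64 -0.    0.93 -0.3 ]
place 178.7 [-0.32  0.57  1.64 -0.    0.93 -1.87]
```

Run:
```python
from h import *
q=quat(np.radians(18))
command_gripper(.045,force=60)
r.reach(tcp(.488,.2597,.17),q)
print("hit",r.move_straight(tcp(.488,.2597,.069),q,speed=.1,max_force=8))
s0=r.read_state(); print(s0["eef_pos"],s0["contact_force"])
command_gripper(0.0,force=60)
s=r.read_state(); print(s["time_s"],s["eef_pos"],s["grip_width"],s["grip_force"],s["contact_force"])
r.move_straight(tcp(.488,.2597,.16),q,speed=.1)
s=r.read_state(); print(s["time_s"],s["grip_width"],s["grip_force"],s["contact_force"])
r.reach(tcp(.547,-.1005,.15),quat(np.radians(88.5)))
s=r.read_state(); print(s["time_s"],s["eef_pos"],s["contact_force"])
for n in("scene","top"):
    p,d,c=grab(n); np.savez(n+"1.npz",p=p,d=d,W=cloud(d,c))
S=np.load("scene1.npz")["p"];T=np.load("top1.npz")["p"]
a=cv2.resize(T[170:260,290:410],None,fx=5,fy=5,interpolation=cv2.INTER_CUBIC)[:,:,::-1]
b=cv2.resize(S[130:230,250:370],None,fx=5,fy=5,interpolation=cv2.INTER_CUBIC)[:,:,::-1]
o=np.zeros((500,800,3),np.uint8);o[:450,:400]=a[:,100:500];o[:500,400:]=b[:,100:500]
cv2.imwrite("pics/held.png",o)
```

```text
hit False
[0.48839258 0.25989257 0.07561365] [ 0.16611155 -0.4940766   0.13359795]
3.6417 [0.48809949 0.25985124 0.07524318] 0.015387612286553502 61.367844343185425 [-0.17249903  0.92086487  0.90299538]
4.7 0.015310575633752297 61.188669204711914 [-0.12133139 -0.04652156 -0.95004688]
6.3583 [ 0.54701075 -0.0999495   0.15584988] [ 0.17244114 -1.48591623 -1.66492675]
```

View pics/held.png

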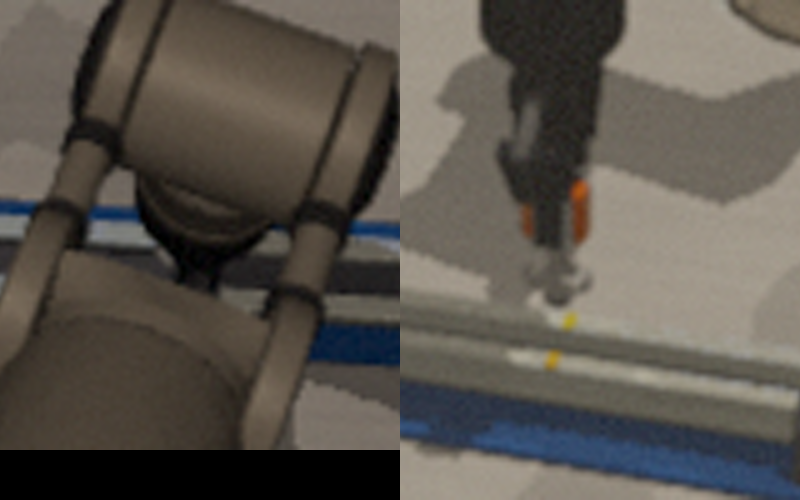

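The picture shows the nut held upright over the slot, near the yellow marks at crop (570,320) and (553,360). I lower it with a force guard.

```bash
cat >> h.py <<'E'
OFF=0.0082  # TCP height over grip centre
Q1=quat(np.radians(88.5)); Q2=quat(np.radians(-1.5))
def st(m=""):
    s=r.read_state(); print(m,round(s["time_s"],2),"grip",(s["eef_pos"]-np.array([0,0,OFF])).round(4),"F",np.round(s["contact_force"],1),"T",np.round(s["torque"],2),"w",round(s["grip_width"],4)); return s
E
python3 - <<'E'
from h import *
st()
r.move_straight([.547,-.1005,.125+OFF],Q1,speed=.05,max_force=6); st("a")
h=r.move_straight([.547,-.1005,.099+OFF],Q1,speed=.015,max_force=5); st(h)
E
```

```text
6.46 grip [ 0.5471 -0.0998  0.1478] F [-0.1 -0.7 -1. ] T [-0.    0.04  0.01] w 0.0155
a 7.07 grip [ 0.547  -0.1005  0.1248] F [-0.1 -0.5 -0.1] T [ 0.04 -0.01 -0.04] w 0.0153
False 8.95 grip [ 0.5471 -0.1005  0.0991] F [ 0.   0.2 -1.7] T [ 0.01 -0.02 -0.02] w 0.0153
```

Run:
```python
from h import *
b=np.mean([r.read_state()["contact_force"][2] for _ in range(1)])
z=.097
while z>.0775:
    h=r.move_straight([.547,-.1005,z+OFF],Q1,speed=.01,max_force=8); r.hold(.1)
    s=st(f"{z:.4f} {h}")
    if h or s["contact_force"][2]>11.5: break
    z-=.001
```

```text
0.0970 False 9.4 grip [ 0.547  -0.1005  0.097 ] F [ 0.1  0.7 -1.1] T [-0.03  0.01  0.01] w 0.0155
0.0960 False 9.75 grip [ 0.5471 -0.1005  0.096 ] F [ 0.4 -0.3 -0.7] T [-0.02  0.03  0.01] w 0.0153
0.0950 False 10.1 grip [ 0.547  -0.1005  0.095 ] F [-0.1 -0.9 -0.9] T [ 0.01 -0.06 -0.05] w 0.0153
0.0940 False 10.45 grip [ 0.547  -0.1005  0.094 ] F [-0.2  0.4 -0.9] T [-0.05 -0.03 -0.03] w 0.0153
0.0930 False 10.8 grip [ 0.547  -0.1005  0.093 ] F [-0.1 -0.7 -0.8] T [ 0.   -0.03 -0.  ] w 0.0149
0.0920 False 11.15 grip [ 0.5471 -0.1006  0.0922] F [-1.1  0.8  2.3] T [ 0.    0.15 -0.03] w 0.0153
0.0910 False 11.5 grip [ 0.5471 -0.1005  0.0911] F [-1.6  0.3  3.4] T [-0.01  0.23  0.03] w 0.0153
0.0900 False 11.85 grip [ 0.5471 -0.1005  0.0901] F [-0.4  0.5  4.2] T [ 0.02  0.21 -0.03] w 0.0153
0.0890 False 12.2 grip [ 0.5471 -0.1005  0.0892] F [-1.6  0.3  5.2] T [-0.01  0.28 -0.01] w 0.0151
0.0880 False 12.55 grip [ 0.5471 -0.1005  0.0883] F [-1.9  0.3  6.6] T [ 0.05  0.4  -0.03] w 0.0154
0.0870 False 12.9 grip [ 0.5471 -0.1005  0.0874] F [-1.   0.2  7.7] T [ 0.1   0.42 -0.01] w 0.0154
0.0860 False 13.25 grip [ 0.5471 -0.1005  0.0866] F [-2.6 -0.1  7.7] T [0.05 0.46 0.03] w 0.0151
0.0850 False 13.6 grip [ 0.5471 -0.1005  0.0857] F [-2.3  0.7 10.2] T [0.12 0.53 0.  ] w 0.0149
0.0840 False 13.95 grip [ 0.5471 -0.1005  0.0849] F [-3.5  0.9 11.6] T [0.14 0.57 0.01] w 0.0152
```

Run:
```python
from h import *
for x,z in((.547,.0833),(.5463,.0833),(.5463,.0826)):
    h=r.move_straight([x,-.1005,z+OFF],Q1,speed=.01,max_force=9); r.hold(.15)
    s=st(f"{x} {z:.4f} {h}")
    if s["contact_force"][2]>17: break
```

```text
0.547 0.0833 False 14.35 grip [ 0.5471 -0.1005  0.0848] F [-4.3  0.9 15.1] T [0.21 0.93 0.  ] w 0.0153
0.5463 0.0833 False 14.75 grip [ 0.547  -0.1005  0.0848] F [-3.8  1.9 14.3] T [ 0.25  0.6  -0.03] w 0.0155
0.5463 0.0826 False 15.15 grip [ 0.547  -0.1006  0.0847] F [-3.7  2.  18.9] T [ 0.34  0.89 -0.02] w 0.0151
```

Solid contact at grip z ≈ 0.0848 puts the channel top at ≈ 0.0553, which is within 49–61 mm. The plate is free to turn at z ≤ 0.0863. I raise it slightly and twist in steps.

Run:
```python
from h import *
x,y,z=.5467,-.1005,.0845
r.move_straight([x,y,z+OFF],Q1,speed=.01); r.hold(.1); st("up")
for d in(80,70,60,50,40,30,20,10,-1.5):
    r.move_straight([x,y,z+OFF],quat(np.radians(d)),speed=.05)
    s=st(d)
    if abs(s["torque"][2])>.8 or s["contact_force"][2]>22: print("stop");break
```

```text
up 15.59 grip [ 0.547  -0.1005  0.0854] F [-1.8  0.5  9.6] T [0.14 0.45 0.01] w 0.0152
80 15.89 grip [ 0.5474 -0.1006  0.0855] F [-0.8  0.1  9.5] T [ 0.14  0.26 -0.02] w 0.0151
70 16.22 grip [ 0.5477 -0.1008  0.0856] F [-2.1  0.1  9.3] T [ 0.06  0.14 -0.05] w 0.0148
60 16.54 grip [ 0.5479 -0.1009  0.0857] F [0.3 0.7 9.4] T [-0.05  0.05  0.  ] w 0.0153
50 16.87 grip [ 0.548  -0.1009  0.0857] F [-0.5  0.3  9. ] T [-0.02  0.    0.02] w 0.0153
40 17.19 grip [ 0.548  -0.101   0.0857] F [-0.4  0.2  8.7] T [-0.07  0.    0.03] w 0.0151
30 17.52 grip [ 0.5481 -0.101   0.0857] F [0.2 0.4 7.9] T [-0.06  0.01  0.02] w 0.0154
20 17.84 grip [ 0.5481 -0.1011  0.0858] F [ 0.6 -0.2  9.2] T [-0.17  0.02 -0.05] w 0.0151
10 18.17 grip [ 0.5481 -0.1011  0.0857] F [-0.7 -0.2  9.2] T [-0.13  0.03 -0.05] w 0.0157
-1.5 18.52 grip [ 0.5481 -0.1011  0.0857] F [-0.  -1.1  9.2] T [-0.2  -0.02  0.02] w 0.0151
```

Run:
```python
from h import *
for x,z in((.5465,.0858),(.5468,.087),(.547,.088),(.547,.0888),(.547,.0893)):
    h=r.move_straight([x,-.1005,z+OFF],Q2,speed=.01); r.hold(.1)
    s=st(f"{x} {z}")
    if s["contact_force"][2]<-3: break
```

```text
0.5465 0.0858 18.9 grip [ 0.548  -0.1011  0.0869] F [ 0.6 -1.   8.2] T [-0.22 -0.15 -0.01] w 0.0148
0.5468 0.087 19.27 grip [ 0.548  -0.1011  0.0879] F [ 0.4 -0.8  5.6] T [-0.18 -0.13 -0.02] w 0.0149
0.547 0.088 19.62 grip [ 0.5481 -0.1011  0.0887] F [ 0.5 -0.7  5.5] T [-0.23 -0.1  -0.01] w 0.0153
0.547 0.0888 19.98 grip [ 0.5479 -0.1009  0.0893] F [ 1.7 -1.8  5.5] T [-0.43 -0.47 -0.01] w 0.0154
0.547 0.0893 20.32 grip [ 0.5475 -0.1007  0.0893] F [ 4.4 -2.5  2.4] T [-0.46 -0.79  0.02] w 0.0152
```

It seated at 0.0893, exactly 34 mm above the measured top. Now I release, retreat and look.

Run:
```python
from h import *
command_gripper(.02,force=20); st("rel"); command_gripper(.045)
p=r.read_state()["eef_pos"]
r.move_straight([.547,-.1005,.2],Q2,speed=.1)
r.reach([.45,.25,.27],Q2); st("away")
for n in("scene","top"):
    p,d,c=grab(n); W=cloud(d,c); np.savez(n+"2.npz",p=p,d=d,W=W)
    hsv=cv2.cvtColor(p,cv2.COLOR_RGB2HSV)
    m=(cv2.inRange(hsv,(5,130,60),(20,255,255))>0)&(d>0)&(abs(W[...,0]-.547)<.05)&(abs(W[...,1]+.1)<.06)
    q=W[m]; re=cv2.minAreaRect((q[:,:2]*1000).astype(np.float32)); print(n,len(q),np.median(q,0).round(4),np.percentile(q,95,0).round(4),re)
S=np.load("scene2.npz")["p"];T=np.load("top2.npz")["p"]
a=cv2.resize(T[185:265,305:385],None,fx=5,fy=5,interpolation=cv2.INTER_CUBIC)[:,:,::-1]
b=cv2.resize(S[150:230,265:345],None,fx=5,fy=5,interpolation=cv2.INTER_CUBIC)[:,:,::-1]
cv2.imwrite("pics/done.png",np.hstack([a,b]))
```

```text
rel 20.55 grip [ 0.5456 -0.0998  0.0885] F [-0.8 -0.1  0.6] T [0.02 0.   0.04] w 0.0194
away 23.48 grip [0.4504 0.2492 0.2615] F [-0.5 -0.1 -0.1] T [-0.   -0.01 -0.01] w 0.0451
scene 96 [ 0.5604 -0.097   0.1012] [ 0.5647 -0.0912  0.1089] ((550.034423828125, -98.04874420166016), (15.026545524597168, 32.05058288574219), 89.40270233154297)
top 76 [ 0.5443 -0.1019  0.1074] [ 0.5615 -0.0947  0.1123] ((546.94140625, -101.69920349121094), (35.2466926574707, 14.951416015625), 0.9894167184829712)
```

View pics/done.png

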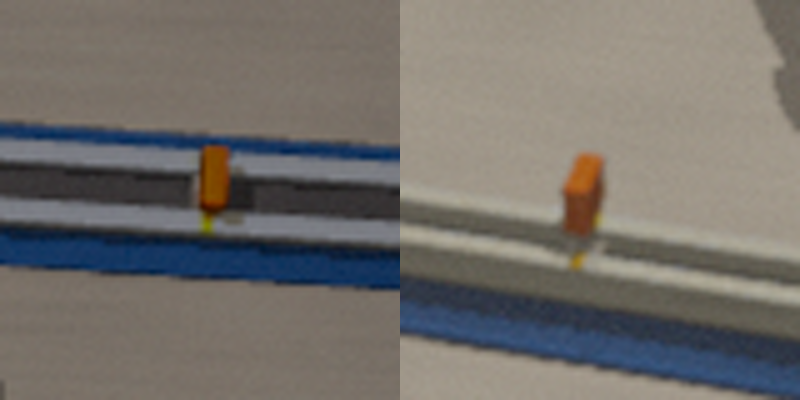

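The crops show the orange grip upright and square across the channel at the yellow mark (top crop (215,178), scene crop (585,195)). Its top at z ≈ 0.107 matches the seated height. Handing in.

```bash
python3 -c "
from h import *
print(r.finish_job())"
```

```text
the job is handed in; nothing more can be done
None
```

The orange-grip spring nut is seated under both lips at the yellow mark, square and upright, and released; I handed the job in at about 23.5 s, and the peak press I read was about 19 N.

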